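# Clip the sample block down for the road

## Robot

A 7-joint arm with a two-finger parallel gripper is mounted at the origin on the work surface. World frame = base frame: x ahead of the robot, y to its left, z up, the work surface at z = 0. Lengths are in m, angles in degrees, forces in N, time in s.
With the tool pointing down it reaches from about 0.425 to 0.875 m from the base axis. Payload 4.7 kg.
Tool frame: the origin (TCP) lies at the very end of the fingers, on their centre line; the grasp point (between the pads) lies env.hold_point_z behind it (env.hold_point_z is the distance from the TCP to the grasp point, in m); z points along the fingers, y is the line along which they close (so a half turn about z gives the same grasp; the last joint's range is limited). The gripper opens to 87 mm and grips with 3 to 60 N. Pads are 19 mm wide; open, the fingers measure 117 mm over their backs; the gripper's body (75 mm by 190 mm) begins 51 mm behind the grasp point.
Start: joints at [76.496, 18.392, -4.016, 83.108, 1.295, 78.541, -3.26], TCP at [0.161, -0.63, 0.223] pointing down, gripper open.
Joint ranges: [-163.93, 163.93], [-17.29, 119.83], [-79.2, 71.16], [3.27, 140.29], [-89.18, 269.18], [5.43, 117.66], [-154.24, 154.24]. Speed limits (degrees/s): [147.25, 147.25, 180, 180, 180, 180, 180].

## Interface

Orientations are given as [roll, pitch, yaw] about the fixed x, y, z axes, in that order (R = Rz(yaw) Ry(pitch) Rx(roll)).
In Python, from cell import env gives the robot as it stands.
- The arm moves only by the shell command python3 -m jog 'ROWS' [FORCE]. ROWS is JSON, a list of rows, each an object with "dp": the shift along the tool's x, y, z in cm, a list of three; "twist": the turn about the tool's z in degrees; "fingers": the opening, from 0 (shut) to 1 (fully open). A call has 1 to 8 rows; each row is the pose to reach, as a shift and turn from the pose commanded when the call began, along the tool's axes at that moment; what a row does not reach only later rows make up. A row lasts 1/8 s, in which the tool goes at most 62.5 mm and 10.7 degrees, less where a joint would pass 70% of its speed; a pose out of reach is approached as far as the arm can. A call with a gripper value outside its range is refused whole. The fingers move at their own pace and stop on an object; FORCE is the grip in N (left out, the last holds). Time passes only in rows, so rows that repeat a pose let the fingers close. It gives the time, the measured TCP pose, the force, the opening and the grip force at its end, in the units of the state.
- env.get_obs(): the state, without advancing time (a new reading comes with each control period).
- env.read_camera(name): name is "scene" or "top" or "wrist"; returns a dict with "pixels" (420x560x3 uint8, blue, green, red), "depth" (420x560 float32, m along the optical axis (not along the pixel's ray), 0 where there is no reading), "fx", "fy", "cx", "cy" (pixels), "k1" (the pictures are not rectified: a ray, as slopes to the right and down, at radius r is drawn at 1 + k1 r^2 times it, then the intrinsics apply), "rvec" (rotation vector, rad) and "tvec" (3), from world to camera coordinates, as OpenCV has them. Camera axes: x right, y down, z forward; pixel columns grow to the right and rows downward; lengths in m; the calibration is good to about 2 mm. A picture is of the moment at which its call begins.
- env.sign_off(): hands the job in; it is judged then, once.
The state is a dict: "time_s": time; "qpos": joint angles; "joint_velocities": joint speeds; "effort": joint torques, N m; "tool_pos": TCP position; "tool_rot": TCP orientation; "force": force on the tool from outside, world axes, zero at the start; "wrist_torque": the same for the moment, N m; "grip_width": finger opening in m; "grasp_force": force on a finger pad.
Only numpy, scipy, OpenCV 4.12 (cv2) and the standard library are available. Lean on these libraries where they do the work, as an engineer would, in place of code of your own. Each camera call takes 0.05 s, during which the arm holds its last target. There are 200 camera calls.

## Task

The sample heating block must be locked onto its transport base before the mobile lab drives off: one of its two shafts already has its retaining clip, the other is bare. Pick up the loose horseshoe clip of the same full size and shape as the fitted one (not the small one, not the one with the closed eye) and push it sideways into the groove of the bare shaft until it is fully home, then let go so that it lies flat on the base plate.

Things in the scene. Friction and masses are not known exactly. Their poses are not given: they have to be found in the camera images.
- clip: Loose full-size horseshoe clip, dark steel, about 90 g, flat on the bench. Plate 8 mm thick, 86 long, 54 wide (64 over the flared tips). Origin: underside, centre of the seat (on the shaft's axis when home); x points out of the mouth, z up. Slot 24 wide, its end 9.5 behind the origin; tips 33 ahead, 45 apart inside. Look-alikes near by: one of 62 % size, one with a closed eye; places change.
- clip_grip (a point): Gripping point in the clip's upright grip block, 42 mm behind the clip's origin (-x) and 31 mm above its underside; axes as the clip's. The block is 20 mm long along x, 12 mm thick along y, and stands from the 8 mm plate (28 mm wide there) up to 42 mm above the underside. Pinch it across y from above.
- shaft: Bare aluminium shaft, fixed. Origin: on its axis at the base plate's top, 20 mm above the bench, which is the groove's lower face; axes as the base's. Groove: 18 mm diameter neck from the plate to 18 mm above it; over it a head, 36 mm diameter, 18 to 32 mm above the plate. The clip goes round the neck, under the head. The shaft at the base's other end has its clip; the two change ends.
- base: Fixed grey painted steel plate, 170 (x) by 300 (y) by 20 mm; origin on the bench, plate from x -95 to +75 mm; shafts at x 0, y +100 and -100. White heating block on its middle: x -13 to +73, y -45 to +45, up to 75 mm above the bench. Its -x side faces the robot and is free: the clip goes in along the base's +x, mouth to +x, like the fitted one.
Not all that is in view belongs to the job. What is shaped like the clip but brown or red is not meant.

How it is judged:
By the outcome, as a careful person would: the job done as asked, in the order asked, and still so for the second after the job is handed in, with the robot touching nothing.
It also fails if it takes over 38 s, if anything falls off the work surface, if the arm or the gripper's body presses on something with over 40 N, if the wrist force passes 120 N, or if a joint passes its speed limit or range.

## Working session

There is one attempt and no reset: what is moved stays moved. The work goes in short steps, Python scripts to look and compute and a shell command to move; the robot and the scene stay as the last step left them, time stands still between calls to the robot, and variables do not carry over. Pictures are saved under pics/ and viewed, at most 10 in all, crops included, and the job is handed in when it is done.

```bash
mkdir -p pics; ls; cat > h.py <<'E'
from cell import env
import numpy as np, cv2
def grab(n,name):
    c=env.read_camera(n); cv2.imwrite(f'pics/{name}.png',c['pixels']); np.save(f'pics/{name}.npy',c,allow_pickle=True); return c
def load(name): return np.load(f'pics/{name}.npy',allow_pickle=True).item()
def ray(c,u,v):
    K=np.array([[c['fx'],0,c['cx']],[0,c['fy'],c['cy']],[0,0,1]])
    p=cv2.undistortPoints(np.array([[[u,v]]],float),K,np.array([c['k1'],0,0,0.]))[0,0]
    R=cv2.Rodrigues(np.array(c['rvec'],float))[0]; t=np.array(c['tvec'],float).ravel()
    return -R.T@t, R.T@np.array([p[0],p[1],1])
def atz(c,u,v,z):
    o,d=ray(c,u,v); return o+d*(z-o[2])/d[2]
def dep(c,u,v):
    o,d=ray(c,u,v); return o+d*c['depth'][int(round(v)),int(round(u))]
def proj(c,P):
    K=np.array([[c['fx'],0,c['cx']],[0,c['fy'],c['cy']],[0,0,1]])
    return cv2.projectPoints(np.array(P,float).reshape(-1,3),np.array(c['rvec'],float),np.array(c['tvec'],float),K,np.array([c['k1'],0,0,0.]))[0][:,0]
E
python3 - <<'E'
from h import *
o=env.get_obs(); print(o['tool_pos'],o['tool_rot'],o['time_s'],env.hold_point_z,o['grip_width'])
a=grab('top','t0')
b=grab('scene','s0')
E
```

```text
pics
[ 0.16051048 -0.62929523  0.22147884] [-1.79892203e+02  4.83602664e-03  1.43143157e+01] 0.0 0.0187 0.08678422967498314
```

View pics/t0.png

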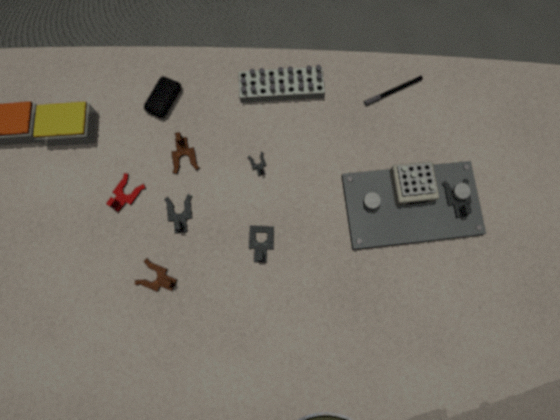

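View pics/s0.png

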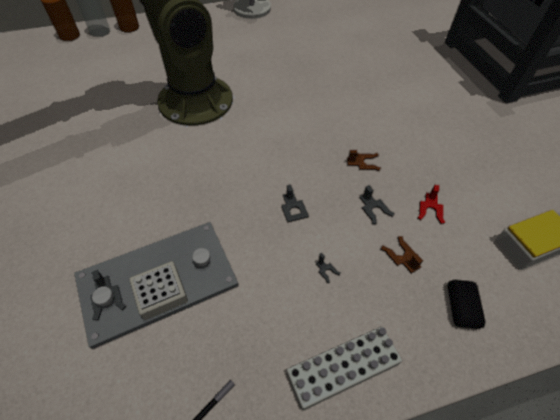

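The top view shows the dark full-size clip at about (180,213), the small one at (258,163) and the closed-eye one at (261,243). The bare shaft is at (372,201) and the fitted one at (462,192). I'll enlarge the clip and the base next.

```bash
python3 - <<'E'
from h import *
c=load('t0');p=c['pixels']
a=cv2.resize(p[175:255,130:230],None,fx=6,fy=6,interpolation=cv2.INTER_CUBIC)
b=cv2.resize(p[150:260,335:495],None,fx=5,fy=5,interpolation=cv2.INTER_CUBIC)
cv2.imwrite('pics/c1.png',cv2.convertScaleAbs(a,alpha=1.8));cv2.imwrite('pics/c2.png',cv2.convertScaleAbs(b,alpha=1.8))
for u,v,z in [(180,213,.008),(180,228,.042),(372,201,.052),(462,192,.052)]: print(atz(c,u,v,z),dep(c,u,v))
print(ray(c,280,210)[0])
E
```

```text
[0.52045182 0.33189814 0.008     ] [0.52048386 0.33193637 0.00784436]
[0.48106149 0.3207623  0.042     ] [0.48221049 0.32240857 0.03520992]
[ 0.55209357 -0.08322788  0.052     ] [ 0.55267005 -0.08372418  0.04971684]
[ 0.57948011 -0.28006462  0.052     ] [ 0.58031764 -0.28137105  0.04904942]
[0.33159283 0.10660428 0.92529677]
```

View pics/c1.png

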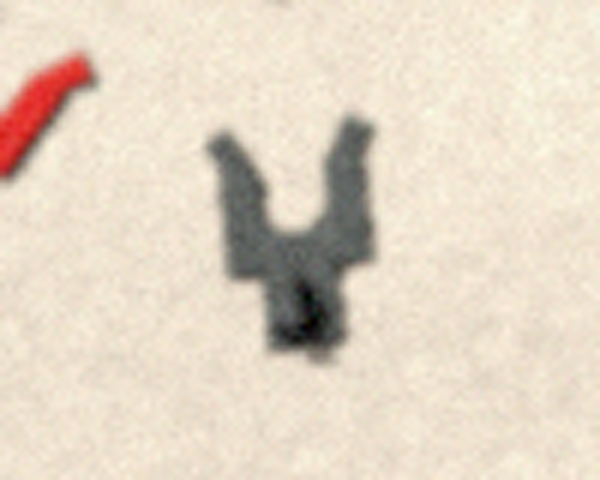

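View pics/c2.png

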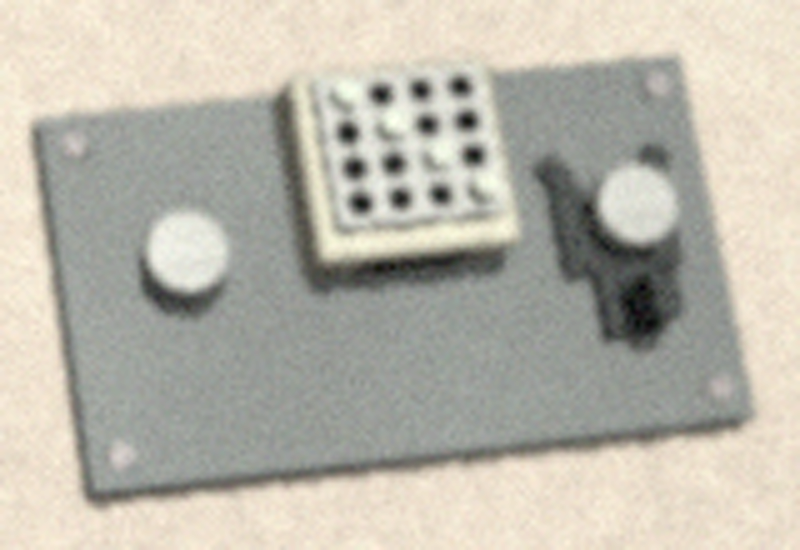

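In the first crop the clip's tips are at about (220,140) and (358,125), the slot end at (295,232) and the tail corners at (270,350) and (345,347). In the second the base corners are at (38,123), (680,58), (750,420) and (90,495), and the bare head is centred at (187,252). Next I'll fit both poses.

```bash
cat > fit.py <<'E'
from h import *
from scipy.optimize import least_squares
def fit(c,px,mod,x0):
    px=np.array(px,float);mod=np.array(mod,float)
    def tr(p):
        a=np.radians(p[2]);R=np.array([[np.cos(a),-np.sin(a)],[np.sin(a),np.cos(a)]])
        return np.c_[mod[:,:2]@R.T+p[:2],mod[:,2]]
    s=least_squares(lambda p:(proj(c,tr(p))-px).ravel(),x0,x_scale=[.01,.01,5],loss='soft_l1')
    return s.x,np.round(s.fun.reshape(-1,2),1)
E
python3 - <<'E'
from fit import *
c=load('t0')
px=np.array([(220,140),(358,125),(295,232),(270,350),(345,347)])/6+[130,175]-.4
print(fit(c,px,[(.032,.027,.008),(.032,-.027,.008),(-.0095,0,.008),(-.053,.014,.008),(-.053,-.014,.008)],[.52,.33,0]))
px=np.array([(38,123),(680,58),(750,420),(90,495),(187,252),(638,205)])/5+[335,150]-.4
r=fit(c,px,[(.075,.15,.02),(.075,-.15,.02),(-.095,-.15,.02),(-.095,.15,.02),(0,.1,.052),(0,-.1,.052)],[.55,-.18,0]);print(r)
x,y,a=r[0];a=np.radians(a);print('shaft',x-.1*np.sin(a),y+.1*np.cos(a))
E
```

```text
(array([0.52773103, 0.33523618, 9.54406709]), array([[-0.5, -0.5],
       [ 0.3, -1.1],
       [ 0.4,  0.6],
       [-0.2,  1. ],
       [-0.1, -0.1]]))
(array([ 0.56810504, -0.18189767,  8.12785147]), array([[-0.7, -0.9],
       [ 0.1, -0.5],
       [ 1.5,  0.3],
       [-0.2,  0.4],
       [-0.2,  0.1],
       [ 0.1,  0.2]]))
shaft 0.5539667923832018 -0.08290216108450489
```

```bash
cat > go.py <<'E'
import sys
from h import *
from scipy.spatial.transform import Rotation as Ro
x,y,z,yaw=map(float,sys.argv[1:])
o=env.get_obs();R=Ro.from_euler('xyz',o['tool_rot'],degrees=True)
print('dp cm',np.round(R.inv().apply(np.array([x,y,z])-o['tool_pos'])*100,2),'twist',round(o['tool_rot'][2]-yaw,2),'t',o['time_s'])
E
python3 go.py .47 -.23 .22 14.3
```

```text
dp cm [ 39.86 -31.04   0.21] twist 0.02 t 0.1
```

```bash
python3 -m jog '[{"dp":[5,-3.8,0]},{"dp":[10,-7.7,0]},{"dp":[15,-11.6,0]},{"dp":[20,-15.5,0]},{"dp":[25,-19.4,0]},{"dp":[30,-23.3,0]},{"dp":[35,-27.2,0]},{"dp":[40,-31,0]}]'; python3 go.py .487 .25 .22 9.5
```

```text
dp cm [ 53.38 -77.13   0.29] twist 4.82 t 0.1validation failed for argument at $[0]...
```

```bash
python3 -m jog '[{"dp":[5,-3.8,0],"twist":0,"fingers":1},{"dp":[10,-7.7,0],"twist":0,"fingers":1},{"dp":[15,-11.6,0],"twist":0,"fingers":1},{"dp":[20,-15.5,0],"twist":0,"fingers":1},{"dp":[25,-19.4,0],"twist":0,"fingers":1},{"dp":[30,-23.3,0],"twist":0,"fingers":1},{"dp":[35,-27.2,0],"twist":0,"fingers":1},{"dp":[40,-31,0],"twist":0,"fingers":1}]'; python3 go.py .487 .25 .22 9.5
```

```text
time_s: 1.1
tool_pos: [0.4685, -0.2336, 0.2224]
tool_rot: [180.0, 0.0, 14.3]
force: [0.3, -1.3, 0.3]
grip_width: 0.0871
grasp_force: 0.0
dp cm [ 13.73 -46.41   0.22] twist 4.79 t 1.1
```

```bash
python3 -m jog '[{"dp":[1.7,-5.8,0],"twist":0.6,"fingers":1},{"dp":[3.4,-11.6,0],"twist":1.2,"fingers":1},{"dp":[5.1,-17.4,0],"twist":1.8,"fingers":1},{"dp":[6.8,-23.2,0],"twist":2.4,"fingers":1},{"dp":[8.5,-29,0],"twist":3,"fingers":1},{"dp":[10.2,-34.8,0],"twist":3.6,"fingers":1},{"dp":[12,-40.6,0],"twist":4.2,"fingers":1},{"dp":[13.7,-46.4,0],"twist":4.8,"fingers":1}]'; python3 go.py .486 .328 .15 9.5
```

```text
time_s: 2.1
tool_pos: [0.4858, 0.2495, 0.2225]
tool_rot: [180.0, -0.0, 9.4]
force: [0.3, -0.6, -0.2]
grip_width: 0.087
grasp_force: 0.0
dp cm [ 1.3  -7.74  7.24] twist -0.06 t 2.1
```

```bash
python3 -m jog '[{"dp":[0.6,-3.9,2],"twist":0,"fingers":1},{"dp":[1.3,-7.7,5],"twist":0,"fingers":1},{"dp":[1.3,-7.7,7],"twist":0,"fingers":1},{"dp":[1.3,-7.7,7],"twist":0,"fingers":1}]'; python3 - <<'E'
from h import *
c=grab('wrist','w1'); cv2.imwrite('pics/w1.png',cv2.convertScaleAbs(cv2.resize(c['pixels'],(800,600)),alpha=1.5))
E
```

```text
time_s: 2.6
tool_pos: [0.4851, 0.3245, 0.1504]
tool_rot: [179.9, 0.2, 9.5]
force: [0.2, -0.6, -0.0]
grip_width: 0.0871
grasp_force: 0.0
```

View pics/w1.png

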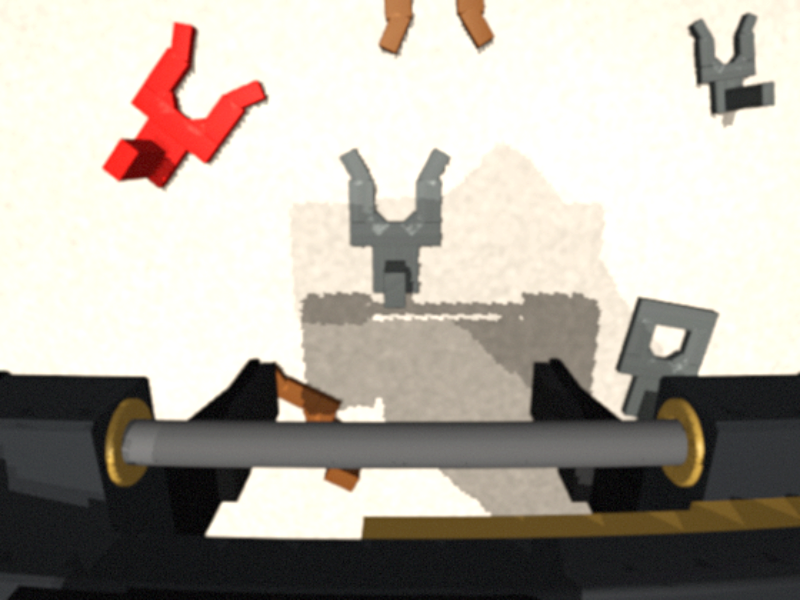

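The wrist view shows the clip ahead of the fingers: tips at (351,157) and (438,157), slot end at (396,221), shoulders at (351,243) and (440,243), with the grip block near (396,285).

```bash
python3 - <<'E'
from fit import *
c=load('w1')
px=np.array([(351,157),(438,157),(396,221)])*.7
r=fit(c,px,[(.032,.028,.008),(.032,-.028,.008),(-.0095,0,.008)],[.528,.335,9]);print(r)
x,y,a=r[0];a=np.radians(a)
print('grip',x-.042*np.cos(a),y-.042*np.sin(a))
for s in((351,243),(440,243)): print(atz(c,s[0]*.7,s[1]*.7,.008))
# block reprojection
B=[(x+np.cos(a)*p-np.sin(a)*q,y+np.sin(a)*p+np.cos(a)*q,z) for z in(.042,) for p in(-.052,-.032) for q in(-.006,.006)]
print(proj(c,B)/.7)
E
python3 go.py .486 .328 .0123 9.5
```

```text
(array([0.52668699, 0.33480099, 9.50810932]), array([[-3.2, -0.5],
       [ 4.8, -0.5],
       [-0. ,  5.5]]))
grip 0.48526397391199094 0.3278631305738839
[0.50467824 0.35817716 0.008     ]
[0.51334037 0.3061309  0.008     ]
[[406.55560183 315.21924798]
 [384.64671048 315.24379434]
 [406.60448781 279.7009926 ]
 [384.25430696 279.72492875]]
dp cm [ 0.07 -0.36 13.96] twist -0.07 t 2.65
```

```bash
python3 - <<'E'
from fit import *
c=load('w1')
x,y,a=.5267,.3348,np.radians(9.5)
T=lambda L:np.array([(x+np.cos(a)*p-np.sin(a)*q,y+np.sin(a)*p+np.cos(a)*q,z) for p,q,z in L])
im=cv2.convertScaleAbs(c['pixels'],alpha=1.5)
u0,v0,k=225,90,6
im=cv2.resize(im[v0:v0+100,u0:u0+110],None,fx=k,fy=k,interpolation=cv2.INTER_CUBIC)
for L,col in [([(.033,-.032,.008),(.033,.032,.008),(-.0095,.027,.008),(-.0095,-.027,.008)],(0,0,255)),([(-.053,-.014,.008),(-.053,.014,.008)],(0,255,0)),([(-.052,-.006,.042),(-.052,.006,.042),(-.032,.006,.042),(-.032,-.006,.042)],(255,0,0)),([(0,-.012,.008),(0,.012,.008)],(255,0,255))]:
    P=((proj(c,T(L))-[u0,v0]+.5)*k).astype(int)
    cv2.polylines(im,[P],True,col,1)
cv2.imwrite('pics/w1o.png',im)
E
```

```text
(no output)
```

View pics/w1o.png

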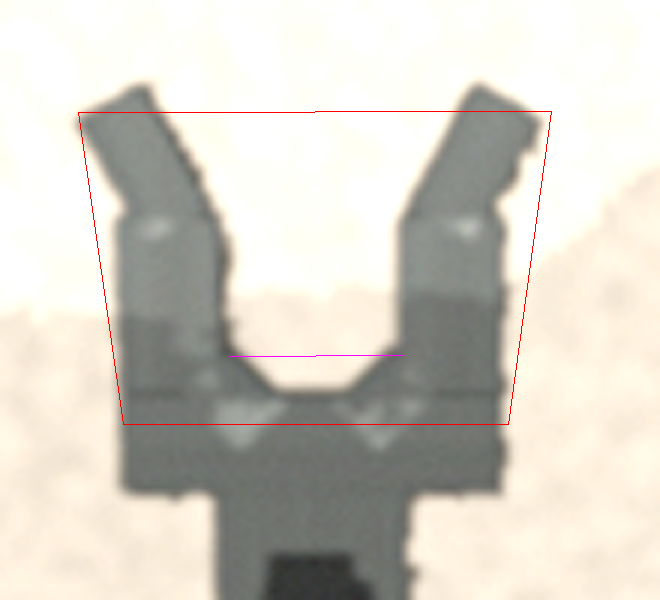

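The overlay shows the clip about 4 mm further forward than the fit: tips at row 85 against 112 predicted, slot end at 391 against 424. The gripping point is therefore about (0.4885, 0.3288).

```bash
python3 go.py .4885 .3288 .0125 9.5
```

```text
dp cm [ 0.33 -0.4  13.94] twist -0.07 t 2.65
```

```bash
python3 -m jog '[{"dp":[0.3,-0.4,3],"twist":0,"fingers":1},{"dp":[0.3,-0.4,6],"twist":0,"fingers":1},{"dp":[0.3,-0.4,9],"twist":0,"fingers":1},{"dp":[0.3,-0.4,11.5],"twist":0,"fingers":1},{"dp":[0.3,-0.4,11.5],"twist":0,"fingers":1},{"dp":[0.3,-0.4,11.5],"twist":0,"fingers":1}]';  python3 go.py .4885 .3288 .0125 9.5
```

```text
time_s: 3.4
tool_pos: [0.4898, 0.3305, 0.0393]
tool_rot: [-180.0, -0.1, 9.4]
force: [0.8, 0.4, -0.7]
grip_width: 0.087
grasp_force: 0.0
dp cm [-0.16  0.15  2.68] twist -0.08 t 3.4
```

```bash
python3 -m jog '[{"dp":[-0.1,0.15,1.5],"twist":0,"fingers":1},{"dp":[-0.1,0.15,2.6],"twist":0,"fingers":1},{"dp":[-0.1,0.15,2.6],"twist":0,"fingers":0.5},{"dp":[-0.1,0.15,2.6],"twist":0,"fingers":0.0},{"dp":[-0.1,0.15,2.6],"twist":0,"fingers":0},{"dp":[-0.1,0.15,2.6],"twist":0,"fingers":0},{"dp":[-0.1,0.15,2.6],"twist":0,"fingers":0},{"dp":[-0.1,0.15,2.6],"twist":0,"fingers":0}]' 40
```

```text
time_s: 4.4
tool_pos: [0.4876, 0.329, 0.0116]
tool_rot: [180.0, -0.0, 9.5]
force: [0.0, -0.0, -0.1]
grip_width: 0.0351
grasp_force: 0.0
```

```bash
python3 -m jog '[{"dp":[0,0,0],"twist":0,"fingers":0},{"dp":[0,0,0],"twist":0,"fingers":0},{"dp":[0,0,0],"twist":0,"fingers":0},{"dp":[0,0,0],"twist":0,"fingers":0},{"dp":[0,0,0],"twist":0,"fingers":0}]' 40;python3 - <<'E'
from h import *
o=[env.get_obs() for _ in range(3)];print([p['tool_pos'] for p in o])
E
```

```text
time_s: 5.03
tool_pos: [0.4875, 0.329, 0.0115]
tool_rot: [180.0, 0.0, 9.5]
force: [0.0, -0.0, -0.3]
grip_width: 0.0117
grasp_force: 39.9
[array([0.48748935, 0.32903594, 0.01149574]), array([0.48748935, 0.32903594, 0.01149574]), array([0.48748935, 0.32903594, 0.01149574])]
```

The clip is gripped (11.7 mm wide, 40 N). I'll lift it and carry it to a point short of the bare shaft.

```bash
python3 go.py .4332 -.100 .10 8.1; python3 -m jog '[{"dp":[0,0,-3],"twist":0,"fingers":0},{"dp":[0,0,-6],"twist":0,"fingers":0},{"dp":[0,0,-9],"twist":0,"fingers":0},{"dp":[0,0,-9],"twist":0,"fingers":0}]' 40;python3 go.py .4332 -.100 .10 8.1
```

```text
dp cm [-12.45  41.42  -8.85] twist 1.41 t 5.025
time_s: 5.52
tool_pos: [0.4888, 0.3301, 0.1036]
tool_rot: [-179.9, -0.2, 9.5]
force: [-0.5, -0.1, -1.2]
grip_width: 0.0116
grasp_force: 39.9
dp cm [-12.59  41.5    0.26] twist 1.41 t 5.525
```

```bash
python3 -m jog '[{"dp":[-1.6,5.2,0],"twist":0.2,"fingers":0},{"dp":[-3.2,10.4,0],"twist":0.4,"fingers":0},{"dp":[-4.8,15.6,0],"twist":0.6,"fingers":0},{"dp":[-6.3,20.8,0],"twist":0.8,"fingers":0},{"dp":[-7.9,26,0],"twist":1,"fingers":0},{"dp":[-9.4,31.2,0],"twist":1.2,"fingers":0},{"dp":[-11,36.4,0],"twist":1.4,"fingers":0},{"dp":[-12.5,41.4,0],"twist":1.4,"fingers":0}]' 40;python3 -m jog '[{"dp":[0,0,2],"twist":0,"fingers":0},{"dp":[0,0,4],"twist":0,"fingers":0},{"dp":[0,0,4],"twist":0,"fingers":0},{"dp":[0,0,4],"twist":0,"fingers":0}]' 40; python3 - <<'E'
from h import *
c=grab('wrist','w2'); cv2.imwrite('pics/w2.png',cv2.convertScaleAbs(cv2.resize(c['pixels'],(800,600)),alpha=1.5))
E
python3 go.py .4332 -.100 .0365 8.1
```

```text
time_s: 6.52
tool_pos: [0.4311, -0.1019, 0.1004]
tool_rot: [180.0, 0.1, 8.1]
force: [1.0, -0.2, -1.2]
grip_width: 0.0118
grasp_force: 39.9
time_s: 7.02
tool_pos: [0.4326, -0.0998, 0.0615]
tool_rot: [-180.0, 0.0, 8.1]
force: [0.3, -0.6, -1.4]
grip_width: 0.0115
grasp_force: 39.9
dp cm [0.02 0.01 2.54] twist 0.04 t 7.075
```

View pics/w2.png

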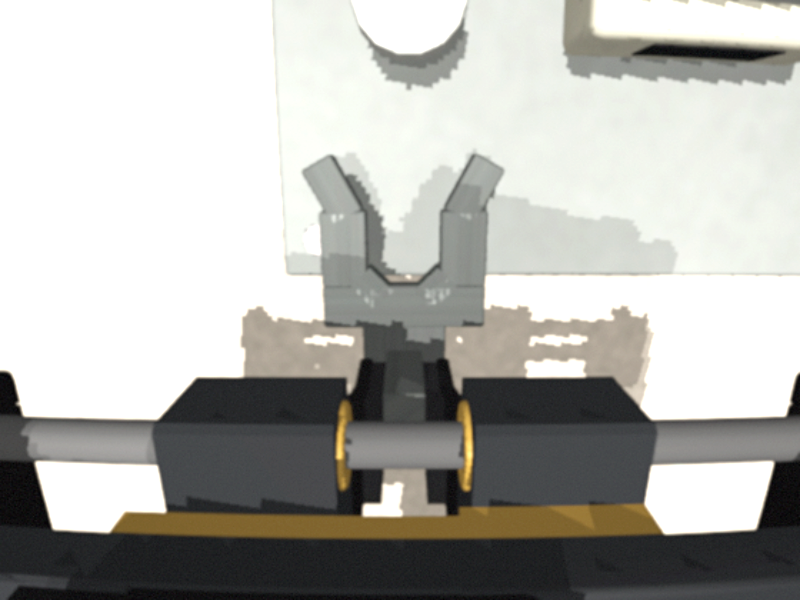

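The wrist view shows the held clip with its slot centred near x=403 px (edges 364 and 441, slot end at row 284). The shaft head spans x 350–468 (centre 409) with its lower edge at row 55. I'll work out the lateral offset in metres.

```bash
python3 - <<'E'
from h import *
c=load('w2'); o=env.get_obs()
a=np.radians(8.1);ex=np.array([np.cos(a),np.sin(a)]);ey=np.array([-np.sin(a),np.cos(a)])
def L(n,u,v,z):
    p=atz(c,u*.7,v*.7,z)[:2]-o['tool_pos'][:2]; print(n,np.round([p@ex*1000,p@ey*1000],1))
zc=.0615-.0115+.008
for n,u,v in [('slotL',366,240),('slotR',441,240),('slotend',404,284),('tipL',333,155),('tipR',473,154),('shL',325,326),('shR',484,324)]: L(n,u,v,zc)
for n,u,v in [('headL',353,15),('headR',467,15),('headnear',409,55)]: L(n,u,v,.052)
for n,u,v in [('edgeL1',276,60),('edgeL2',287,265),('front1',290,273),('front2',790,274)]: L(n,u,v,.02)
E
```

```text
slotL [49.1 11.5]
slotR [ 49.1 -12.7]
slotend [34.4 -0.8]
tipL [75.7 21.3]
tipR [ 76.1 -22.2]
shL [19.8 26. ]
shR [ 20.5 -27.9]
headL [117.6  14.8]
headR [117.6 -20. ]
headnear [105.9  -2.3]
edgeL1 [110.1  46.4]
edgeL2 [32.9 46.3]
front1 [29.6 45.3]
front2 [  29.9 -164.6]
```

Laterally the clip needs 2 mm towards tool +y, and the travel to home is about 81 mm. I'll lower it to groove height, shift it, and advance part of the way.

```bash
python3 -m jog '[{"dp":[0,0.2,1.3],"twist":0,"fingers":0},{"dp":[0,0.2,2.5],"twist":0,"fingers":0},{"dp":[0,0.2,2.5],"twist":0,"fingers":0},{"dp":[1.5,0.2,2.5],"twist":0,"fingers":0},{"dp":[3,0.2,2.5],"twist":0,"fingers":0},{"dp":[4,0.2,2.5],"twist":0,"fingers":0},{"dp":[4,0.2,2.5],"twist":0,"fingers":0},{"dp":[4,0.2,2.5],"twist":0,"fingers":0}]' 40;python3 - <<'E'
from h import *
c=grab('wrist','w3'); cv2.imwrite('pics/w3.png',cv2.convertScaleAbs(cv2.resize(c['pixels'],(800,600)),alpha=1.1))
E
```

```text
time_s: 8.07
tool_pos: [0.4722, -0.0962, 0.0363]
tool_rot: [-180.0, 0.0, 8.1]
force: [0.6, -0.4, -1.3]
grip_width: 0.012
grasp_force: 39.9
```

View pics/w3.png

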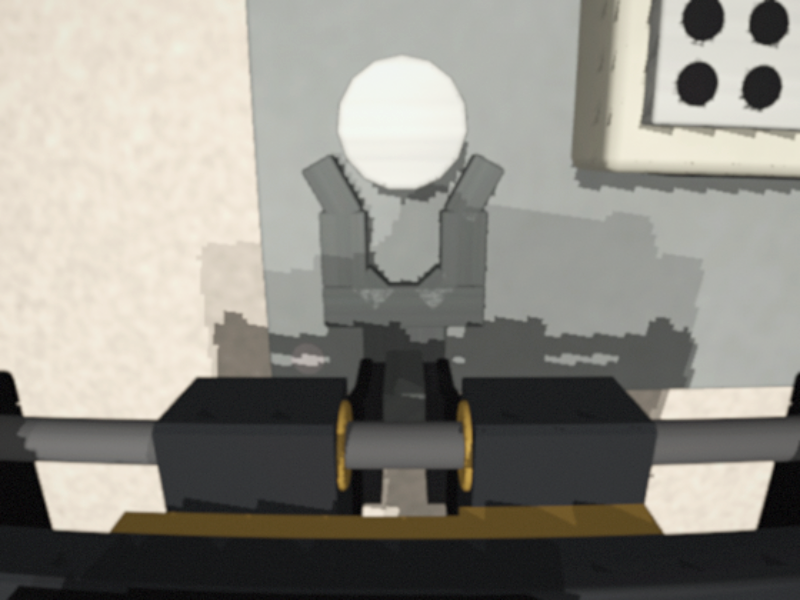

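The head centre is at x≈402 px and the slot centre at 403, so they are aligned. I'll advance and slow down near home.

```bash
python3 - <<'E'
from h import *
c=load('w3');o=env.get_obs();a=np.radians(8.1);ex=np.array([np.cos(a),np.sin(a)])
print([((atz(c,402*.7,v*.7,.052)[:2]-o['tool_pos'][:2])@ex) for v in (56,189)])
E
python3 -m jog '[{"dp":[1,0,0],"twist":0,"fingers":0},{"dp":[2,0,0],"twist":0,"fingers":0},{"dp":[3,0,0],"twist":0,"fingers":0},{"dp":[3.5,0,0],"twist":0,"fingers":0},{"dp":[3.5,0,0],"twist":0,"fingers":0},{"dp":[3.5,0,0],"twist":0,"fingers":0}]' 40; python3 -m jog '[{"dp":[0.1,0,0],"twist":0,"fingers":0},{"dp":[0.2,0,0],"twist":0,"fingers":0},{"dp":[0.3,0,0],"twist":0,"fingers":0},{"dp":[0.3,0,0],"twist":0,"fingers":0}]' 40
```

```text
[np.float64(0.10182999823283666), np.float64(0.06705405636321869)]
time_s: 8.88
tool_pos: [0.5068, -0.0914, 0.0364]
tool_rot: [-180.0, 0.0, 8.1]
force: [-0.6, -0.8, -1.2]
grip_width: 0.0114
grasp_force: 39.9
time_s: 9.38
tool_pos: [0.5102, -0.0909, 0.0366]
tool_rot: [180.0, -0.0, 8.1]
force: [0.0, -0.7, -0.8]
grip_width: 0.0116
grasp_force: 39.9
```

```bash
python3 -m jog '[{"dp":[0.1,0,0],"twist":0,"fingers":0},{"dp":[0.2,0,0],"twist":0,"fingers":0},{"dp":[0.2,0,0],"twist":0,"fingers":0}]' 40; python3 -m jog '[{"dp":[0.1,0,0],"twist":0,"fingers":0},{"dp":[0.1,0,0],"twist":0,"fingers":0}]' 40; python3 -m jog '[{"dp":[0.1,0,0],"twist":0,"fingers":0},{"dp":[0.1,0,0],"twist":0,"fingers":0}]' 40
```

```text
time_s: 9.75
tool_pos: [0.5122, -0.0906, 0.0365]
tool_rot: [180.0, -0.0, 8.1]
force: [-0.3, 0.3, -0.9]
grip_width: 0.0117
grasp_force: 39.9
time_s: 10.0
tool_pos: [0.5127, -0.0906, 0.0364]
tool_rot: [180.0, 0.1, 8.1]
force: [-1.6, -0.1, -0.9]
grip_width: 0.0116
grasp_force: 39.9
time_s: 10.25
tool_pos: [0.5129, -0.0906, 0.0362]
tool_rot: [-180.0, 0.2, 8.1]
force: [-5.3, 0.2, 1.4]
grip_width: 0.0116
grasp_force: 39.9
```

Contact (−5 N along x) shows the clip is seated. I'll relieve it slightly and lower it onto the plate.

```bash
python3 -m jog '[{"dp":[-0.1,0,0.1],"twist":0,"fingers":0},{"dp":[-0.1,0,0.25],"twist":0,"fingers":0},{"dp":[-0.1,0,0.4],"twist":0,"fingers":0},{"dp":[-0.1,0,0.4],"twist":0,"fingers":0}]' 40; python3 -m jog '[{"dp":[0,0,0.05],"twist":0,"fingers":0},{"dp":[0,0,0.1],"twist":0,"fingers":0},{"dp":[0,0,0.1],"twist":0,"fingers":0}]' 40
```

```text
time_s: 10.75
tool_pos: [0.5128, -0.0906, 0.0322]
tool_rot: [-180.0, 0.0, 8.1]
force: [-3.9, -0.4, -1.5]
grip_width: 0.0118
grasp_force: 39.9
time_s: 11.12
tool_pos: [0.5128, -0.0906, 0.0315]
tool_rot: [180.0, 0.0, 8.1]
force: [-5.4, -1.1, 1.4]
grip_width: 0.0115
grasp_force: 39.9
```

```bash
python3 -m jog '[{"dp":[0,0,0],"twist":0,"fingers":0.5},{"dp":[0,0,0],"twist":0,"fingers":0.5},{"dp":[0,0,0],"twist":0,"fingers":0.5},{"dp":[0,0,0],"twist":0,"fingers":0.5},{"dp":[0,0,0],"twist":0,"fingers":0.5}]'; python3 -m jog '[{"dp":[0,0,-1],"twist":0,"fingers":0.5},{"dp":[0,0,-3],"twist":0,"fingers":0.5},{"dp":[0,0,-6],"twist":0,"fingers":0.5},{"dp":[0,0,-10],"twist":0,"fingers":0.5},{"dp":[0,0,-12],"twist":0,"fingers":0.5},{"dp":[0,0,-12],"twist":0,"fingers":0.5}]'; python3 - <<'E'
from h import *
c=grab('wrist','w4'); d=grab('scene','s4');t=grab('top','t4')
A=cv2.resize(c['pixels'],(400,300))
B=cv2.resize(d['pixels'][215:305,170:290],(400,300),interpolation=cv2.INTER_CUBIC)
C=cv2.resize(c['pixels'][60:270,140:420],(400,300),interpolation=cv2.INTER_CUBIC)
D=cv2.resize(t['pixels'][150:255,345:485],(400,300),interpolation=cv2.INTER_CUBIC)
cv2.imwrite('pics/m4.png',cv2.convertScaleAbs(np.vstack([np.hstack([A,B]),np.hstack([C,D])]),alpha=1.4))
E
```

```text
time_s: 11.75
tool_pos: [0.5133, -0.0905, 0.0316]
tool_rot: [180.0, -0.0, 8.1]
force: [0.4, 0.2, -0.4]
grip_width: 0.0426
grasp_force: 0.0
time_s: 12.5
tool_pos: [0.5149, -0.0907, 0.1545]
tool_rot: [179.8, -0.3, 8.1]
force: [0.3, 0.1, -0.8]
grip_width: 0.0437
grasp_force: 0.0
```

View pics/m4.png

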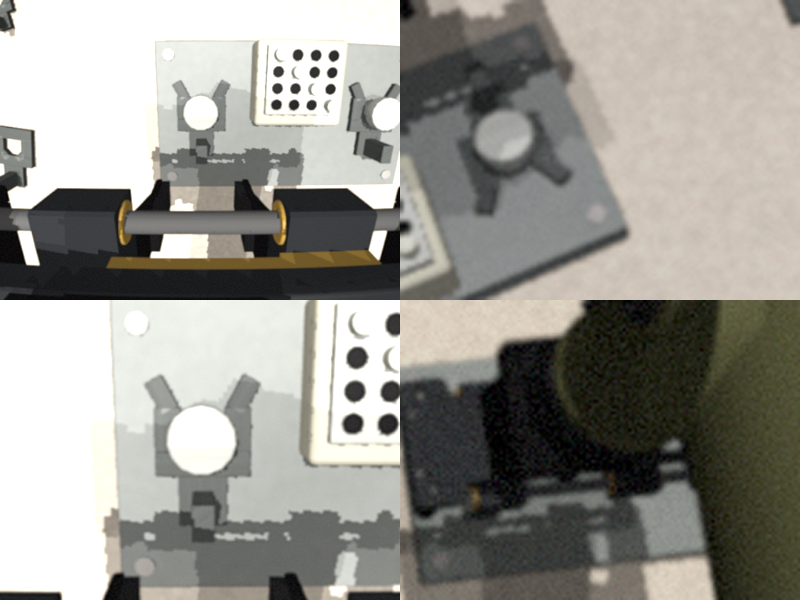

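The wrist crops show the clip round the neck under the head, with both tips ahead of the shaft, as on the fitted one; nothing is touching it. One quick numeric check of the lie and seating, then I'll hand in.

```bash
python3 - <<'E'
from fit import *
c=load('w4')
for n,u,v in [('tipL',158,390),('tipR',247,388),('shL',162,470),('shR',243,470),('tail',186,500),('head',201,440),('headtop',201,405),('plate',140,500)]:
    U,V=140+u*.7,60+(v-300)*.7; print(n,np.round(dep(c,U,V),4))
E
```

```text
tipL [ 0.5766 -0.0582  0.0285]
tipR [ 0.5845 -0.1059  0.0288]
shL [ 0.5332 -0.0657  0.0292]
shR [ 0.5399 -0.1108  0.0308]
tail [ 0.5177 -0.0814  0.0287]
head [ 0.5562 -0.0847  0.0547]
headtop [ 0.5734 -0.0823  0.0534]
plate [ 0.5121 -0.0546  0.0213]
```

The top face reads about 28–30 mm all round, so the clip lies flat, and the contact force earlier showed it is home.

```bash
python3 -c "
from cell import env
print(env.sign_off())"
```

```text
the job is handed in; nothing more can be done
None
```

The full-size horseshoe clip is fully home in the bare shaft's groove and lying flat on the base plate; I released it and handed the job in at about 12.7 s, with the gripper clear of everything.

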